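# Hook open the dowel tray

### The arm

A 6-joint arm with a two-finger parallel gripper is mounted at the origin on the work surface. World frame = base frame: x ahead of the robot, y to its left, z up, the work surface at z = 0. Lengths are in m, angles in degrees, forces in N, time in s.
With the tool pointing down it reaches from about 0.325 to 0.925 m from the base axis. Payload 3.1 kg.
Tool frame: the origin (TCP) lies on the mounting face of the last link; the fingertips stand 173 mm ahead of it and the grasp point (between the pads) lies 155 mm ahead of it; z points along the fingers, y is the line along which they close (so a half turn about z gives the same grasp; the last joint's range is limited). The gripper opens to 85 mm and grips with 20 to 120 N. Pads are 22 mm wide; open, the fingers measure 114 mm over their backs; the gripper's body (76 mm by 85 mm) begins 54 mm behind the grasp point. The pads swing forward as they close: fully open they stand 13 mm farther back than shut.
Start: joints at [62.613, 12.427, 92.441, -0, 75.132, -6.429], TCP at [0.224, 0.584, 0.405] pointing down, gripper open.
Joint ranges: [-157.48, 157.48], [-44.54, 120.13], [17.64, 146.25], [-64.5, 244.5], [7.68, 150.69], [-147.95, 147.95]. Speed limits (degrees/s): [159.86, 159.86, 180, 180, 180, 180].

### API

Orientations are given as [roll, pitch, yaw] about the fixed x, y, z axes, in that order (R = Rz(yaw) Ry(pitch) Rx(roll)).
In Python, from workcell import arm gives the robot as it stands.
- The arm moves only by the shell command python3 -m jog 'ROWS' [FORCE]. ROWS is JSON, a list of rows, each an object of numbers: "wx", "wy", "wz": the turn, a rotation vector about the world's x, y, z in rad; "x", "y", "z": the shift along the world's x, y, z in cm; "grip": the finger opening in cm, from 0 to 8.54. In form: [{"wx": .., "wy": .., "wz": .., "x": .., "y": .., "z": .., "grip": ..}, ...]. A call has 1 to 20 rows; each row is the pose to reach, as a shift and turn from the pose commanded when the call began; what a row does not reach only later rows make up. A row lasts 1/8 s, in which the tool goes at most 62.5 mm and 10.7 degrees, less where a joint would pass 70% of its speed; a pose out of reach is approached as far as the arm can. A call with a gripper value outside its range is refused whole. The fingers move at their own pace and stop on an object; FORCE is the grip in N (left out, the last holds). Time passes only in rows, so rows that repeat a pose let the fingers close. It gives the time, the measured TCP pose, the force, the opening and the grip force at its end, in the units of the state.
- arm.sense(): the state, without advancing time (a new reading comes with each control period).
- arm.get_image(name): name is "scene" or "top" or "wrist"; returns a dict with "pixels" (420x560x3 uint8, blue, green, red), "z_map" (420x560 float32, m along the optical axis (not along the pixel's ray), 0 where there is no reading), "camera_matrix" (3x3 intrinsics, pixels), "cam_to_world" (4x4, takes a point from camera to world coordinates); the wrist camera has in their place "mount" (4x4, takes a point from camera to tool coordinates, whose origin is the TCP and whose axes are the flange's). Camera axes: x right, y up, looking along -z (the intrinsics and any distortion apply to the point x, -y, -z); pixel columns grow to the right and rows downward; lengths in m; the calibration is good to about 2 mm. The wrist camera is an equidistant fisheye: a pixel r from the principal point sees the ray r / f radians off the axis. A picture is of the moment at which its call begins: read the wrist's pose just before it.
- arm.finish_job(): hands the job in; it is judged then, once.
The state is a dict: "t": time; "joint_positions": joint angles; "qd": joint speeds; "tau": joint torques, N m; "ee_pos": TCP position; "tool_rot": TCP orientation; "contact_force": force on the tool from outside, world axes, zero at the start; "ft_torque": the same for the moment, N m; "finger_gap": finger opening in m; "finger_force": force on a finger pad.
Only numpy, scipy, OpenCV 4.12 (cv2) and the standard library are available. Lean on these libraries where they do the work, as an engineer would, in place of code of your own. Each camera call takes 0.05 s, during which the arm holds its last target. There are 200 camera calls.

### The job

On the joiner's bench stand two low plywood cases, each with a sliding tray that has a finger hole in its pull tab. With the wooden-handled pull hook, put its toe down into the finger hole of the wider case's tray and draw that tray out by about 85 mm (at least 65 mm), without touching that case or its tray with the gripper. Then lift the hook out and set it down, not drop it, flat on the bench the way it lay, leaving the wide tray open and the narrower case's tray as it was.

Things in the scene. Friction and masses are not known exactly. Their poses are not given: they have to be found in the camera images.
- hook: Pull hook on the bench (top z=0): dark wood block handle 110 x 28 x 40 mm; from its front end a 9 mm steel shank, axis 31 mm up, runs 60 mm forward and turns down into a 9 mm thick toe. Origin: centre of the handle's flat underside; x to the toe, y across (28 mm grip), z up. Toe 115 mm ahead; its end 4 mm above underside level, 22 mm below the shank. 150 g, balances about 30 mm ahead.
- hook_toe (a point): Lower end of the hook's toe (centre), 115 mm ahead of the hook's origin and 4 mm above its underside level; axes as the hook's.
- wide_tray_hole (a point): Centre of the 32 mm finger hole, at the top face (58 mm above the bench) of the pull tab of the wide case's tray. The tab is a level plate 58 (along x) x 64 x 8 mm, free below, in front of the tray's front board (its face 29 mm from the hole's centre, its top 69 mm above the bench). x points level into the case: the tray is drawn out along -x; z up. Moves with the tray.
- wide_tray (a joint): How far the wide case's tray (nine wooden dowels in its front compartment) is drawn out, m: 0 shut, stop at 0.12. About 1.5 N of sliding friction; it stays where it is left. May start up to 15 mm ajar.
- narrow_tray (a joint): The same for the tray of the narrow case (100 mm wide; same height, depth, tab and hole). To be left alone; may start up to 15 mm ajar.
- wide_case: The wide plywood case, fixed to the bench, with its tray: 160 mm wide, 200 mm deep, 80 mm high; a jar stands on its top towards the back. Origin: centre of its underside; x points from its open front to its back, z up. With the tray shut the hole is 129 mm in front of the origin.
There are look-alikes about, which are no part of the job. Of the things like the hook, leave any that is turquoise; of the rest the larger one is meant.

How it is judged (in metres and radians):
On the way, in this order (a step that is already met when the one before it is completed fails the run):
1. the hook's toe is down in the wide tray's finger hole, the tray still nearly shut (horizontal distance between hook_toe and wide_tray_hole below 0.017 m and z of hook_toe in the frame of wide_tray_hole below -0.006 m and value of joint wide_tray below 0.03 m), for 0.1 s.
2. the wide tray is drawn out at least 60 mm with the toe in its hole (horizontal distance between hook_toe and wide_tray_hole below 0.017 m and z of hook_toe in the frame of wide_tray_hole below -0.006 m and value of joint wide_tray above 0.06 m), for 0.1 s.
At the end, for the whole second after the job is handed in: The wide tray is drawn out by at least 60 mm and at rest, the narrow tray is out by less than 35 mm, and the hook rests on the bench on its handle's flat underside (within 8 mm of bench level and 8.5 degrees of upright), still (value of joint wide_tray above 0.06 m and velocity of joint wide_tray between -0.02 and 0.02 m/s and value of joint narrow_tray below 0.035 m and height (world z) of hook between -0.008 and 0.008 m and angle between hook's own z axis and vertical below 0.15 rad and linear speed of hook below 0.02 m/s); the robot touches nothing.
It fails at once if the gripper or arm pushes on the wide case or its tray with more than 3 N (contact force between any of the fingers, the arm and wide_case above 3 N).
It fails at once if the hook is dropped: falling free at over 0.6 m/s more than 20 mm above the bench (contact force between the fingers and hook below 0.2 N and height (world z) of hook above 0.02 m and linear speed of hook above 0.6 m/s).
It also fails if it takes over 48 s, if anything falls off the work surface, if the arm or the gripper's body presses on something with over 40 N, if the wrist force passes 120 N, or if a joint passes its speed limit or range.

## Working session

There is one attempt and no reset: what is moved stays moved. The work goes in short steps, Python scripts to look and compute and a shell command to move; the robot and the scene stay as the last step left them, time stands still between calls to the robot, and variables do not carry over. Pictures are saved under pics/ and viewed, at most 10 in all, crops included, and the job is handed in when it is done.

```bash
mkdir -p pics; ls; cat > h.py <<'E'
import numpy as np,cv2
from workcell import arm
def save(n,name=None):
    im=arm.get_image(n); np.savez(f'pics/{name or n}.npz',**im); cv2.imwrite(f'pics/{name or n}.png',im['pixels']); return im
def load(name): return dict(np.load(f'pics/{name}.npz'))
def pt(im,u,v,z=None):
    K=im['camera_matrix'];T=im['cam_to_world']
    d=np.array([(u-K[0,2])/K[0,0],-(v-K[1,2])/K[1,1],-1.])
    if z is None: s=float(im['z_map'][int(v),int(u)])
    else: s=(z-T[2,3])/(T[:3,:3]@d)[2]
    return T[:3,:3]@(d*s)+T[:3,3]
E
python3 - <<'E'
from h import *
a=save('top','top0');b=save('scene','scene0')
print(a['camera_matrix'],a['cam_to_world'],[k for k in a]);print(arm.sense())
E
```

```text
pics
[[391.70179086   0.         282.47510795]
 [  0.         391.70179086 208.29395478]
 [  0.           0.           1.        ]] [[ 0.00167442  0.99229659 -0.1238736   0.30790479]
 [-0.99996376  0.00269545  0.00807541  0.0642097 ]
 [ 0.0083471   0.12385559  0.99226515  1.09020874]
 [ 0.          0.          0.          1.        ]] ['pixels', 'z_map', 'camera_matrix', 'cam_to_world']
{'t': 0.1, 'joint_positions': array([ 6.26122573e+01,  1.24734595e+01,  9.25205859e+01, -4.23928328e-04,
        7.51316679e+01, -6.42683611e+00]), 'qd': array([-0.00510203, -0.10944411, -0.07059945, -0.01240228,  0.0461807 ,
        0.14436421]), 'tau': array([-1.32623351e-03, -3.98073828e+01, -3.04968631e+01, -1.66580230e-04,
        4.22897094e-03,  1.63001056e-05]), 'ee_pos': array([0.22337733, 0.5833329 , 0.40347548]), 'tool_rot': array([-1.79875031e+02, -1.36646997e-02,  1.59039188e+02]), 'contact_force': array([-1.20232678,  0.84220559,  0.08390109]), 'ft_torque': array([-0.01426818,  0.02680449,  0.03138807]), 'finger_force': 0.0, 'finger_gap': 0.08560508224976328}
```

View pics/top0.png

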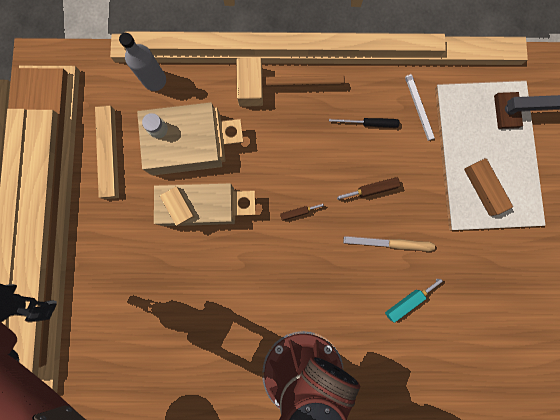

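View pics/scene0.png

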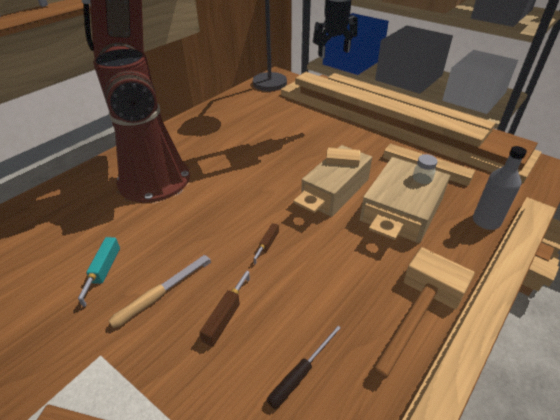

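Candidates in the top view are the large brown hook at (372,189), a small brown one at (302,212), a turquoise one at (412,302), a black screwdriver at (370,123) and a chisel at (390,243). I choose the large brown one. The wide case is at (180,140), with its hole near (232,131). Next, a close crop.

```bash
python3 - <<'E'
from h import *
a=load('top0');p=a['pixels']
c1=cv2.resize(p[165:225,270:420],None,fx=5,fy=5,interpolation=cv2.INTER_CUBIC)
c2=cv2.resize(p[95:155,130:280],None,fx=5,fy=5,interpolation=cv2.INTER_CUBIC)
cv2.imwrite('pics/crop1.png',np.vstack([c1,c2]))
E
```

```text
(no output)
```

View pics/crop1.png

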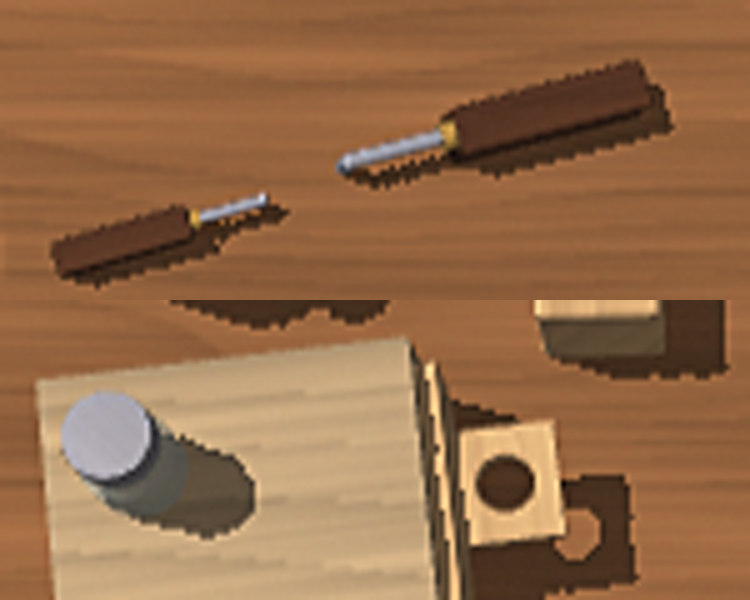

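The crop shows the large brown hook with its toe at px (339,197) and handle from (360,191.5) to (399,181). The wide case's tab hole is at px (231,131.4).

```bash
python3 - <<'E'
from h import *
a=load('top0')
A=lambda x,y,z:pt(a,270+x/5,165+y/5,z)
B=lambda x,y,z:pt(a,130+x/5,95+(y-300)/5,z)
t=A(345,162,.033);f=A(450,133,.04);b=A(645,78,.04)
print('toe',t,'front',f,'back',b,np.linalg.norm(f-b)); d=t-b;print('hook yaw',np.degrees(np.arctan2(d[1],d[0])), 'origin',(f+b)/2)
h=B(505,482,.058);print('hole',h)
for p,q,z in (((565,535),(470,547),.058),((555,421),(462,430),.058),((408,338),(38,380),.08)):
    e=B(*q,z)-B(*p,z);print('case yaw',np.degrees(np.arctan2(e[1],e[0])),np.linalg.norm(e))
print(pt(a,231-8,125),pt(a,238,140), pt(a,380,186), pt(a,180,160))
n=pt(a,243.5,203,.058);print('narrow hole',n, pt(a,273,80))
E
```

```text
toe [ 0.47030814 -0.09882342  0.033     ] front [ 0.48536256 -0.15521635  0.04      ] back [ 0.51615197 -0.26268237  0.04      ] 0.11178968473398633
hook yaw 105.63035297925535 origin [ 0.50075726 -0.20894936  0.04      ]
hole [0.64710928 0.1961458  0.058     ]
case yaw 97.66452776174597 0.05176653243701268
case yaw 96.01194351691949 0.050902330858939554
case yaw 97.06792972412401 0.19849357019422934
[0.66517971 0.21830782 0.05755466] [0.62269827 0.17660643 0.05931185] [ 0.5009196  -0.21008517  0.0404629 ] [0.56117297 0.32580835 0.08119127]
narrow hole [0.45066396 0.15943173 0.058     ] [0.80365437 0.08298218 0.03882133]
```

```bash
python3 -m jog '[{"x":3,"y":-6,"z":0,"wz":-0.05,"grip":8.5},{"x":5,"y":-11,"z":0,"wz":-0.1},{"x":7,"y":-17,"wz":-0.2},{"x":9,"y":-22,"wz":-0.3},{"x":11,"y":-28,"wz":-0.4},{"x":13,"y":-33,"wz":-0.5},{"x":15,"y":-39,"wz":-0.6},{"x":17,"y":-45,"wz":-0.7},{"x":19,"y":-51,"wz":-0.8},{"x":21,"y":-57,"wz":-0.9},{"x":23,"y":-63,"wz":-0.93},{"x":25,"y":-69,"wz":-0.93},{"x":26.5,"y":-74,"z":-3,"wz":-0.93},{"x":27,"y":-76.9,"z":-6,"wz":-0.93},{"x":27,"y":-76.9,"z":-9,"wz":-0.93},{"x":27,"y":-76.9,"z":-9,"wz":-0.93},{"x":27,"y":-76.9,"z":-9,"wz":-0.93},{"x":27,"y":-76.9,"z":-9,"wz":-0.93}]' 40
python3 - <<'E'
from h import *
s=arm.sense();print(s['ee_pos'],s['tool_rot'],s['joint_positions'],s['contact_force'])
im=save('wrist','w1');print(im['mount'],im['camera_matrix'])
E
```

```text
[0.22337733 0.5833329  0.40347548] [-1.79875031e+02 -1.36646997e-02  1.59039188e+02] [ 6.26122573e+01  1.24734595e+01  9.25205859e+01 -4.23928328e-04
  7.51316679e+01 -6.42683611e+00] [-1.20232678  0.84220559  0.08390109]
[[-1.07955978e-03  9.64805935e-01  2.62960723e-01  6.52698739e-02]
 [ 9.99999294e-01  9.11089658e-04  7.62601743e-04  6.82072486e-04]
 [ 4.96181893e-04  2.62961361e-01 -9.64806238e-01  3.14252872e-02]
 [ 0.00000000e+00  0.00000000e+00  0.00000000e+00  1.00000000e+00]] [[325.1922621    0.         281.72006266]
 [  0.         325.1922621  209.22400005]
 [  0.           0.           1.        ]]validation failed for argument at $[0]...
```

View pics/w1.png

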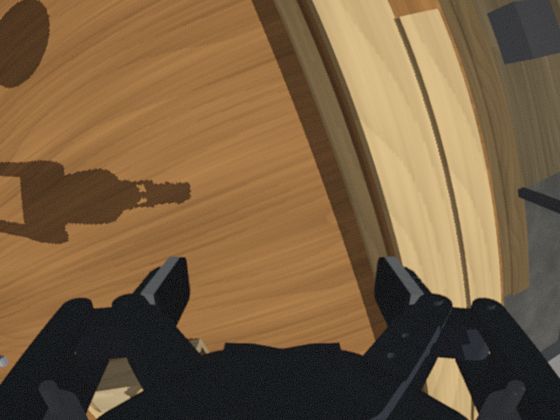

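The picture shows only the start view because the call was refused. Each row needs all its keys.

```bash
python3 -m jog '[{"wx":0,"wy":0,"wz":-0.1,"x":3,"y":-6,"z":0,"grip":8.5},{"wx":0,"wy":0,"wz":-0.2,"x":6,"y":-12,"z":0,"grip":8.5},{"wx":0,"wy":0,"wz":-0.3,"x":8,"y":-18,"z":0,"grip":8.5},{"wx":0,"wy":0,"wz":-0.4,"x":10,"y":-24,"z":0,"grip":8.5},{"wx":0,"wy":0,"wz":-0.5,"x":12,"y":-30,"z":0,"grip":8.5},{"wx":0,"wy":0,"wz":-0.6,"x":14,"y":-36,"z":0,"grip":8.5},{"wx":0,"wy":0,"wz":-0.7,"x":16,"y":-42,"z":0,"grip":8.5},{"wx":0,"wy":0,"wz":-0.8,"x":18,"y":-48,"z":0,"grip":8.5},{"wx":0,"wy":0,"wz":-0.9,"x":20,"y":-54,"z":0,"grip":8.5},{"wx":0,"wy":0,"wz":-0.93,"x":22,"y":-60,"z":0,"grip":8.5},{"wx":0,"wy":0,"wz":-0.93,"x":24,"y":-66,"z":0,"grip":8.5},{"wx":0,"wy":0,"wz":-0.93,"x":26,"y":-71,"z":-2,"grip":8.5},{"wx":0,"wy":0,"wz":-0.93,"x":27,"y":-75,"z":-5,"grip":8.5},{"wx":0,"wy":0,"wz":-0.93,"x":27,"y":-76.9,"z":-8,"grip":8.5},{"wx":0,"wy":0,"wz":-0.93,"x":27,"y":-76.9,"z":-9,"grip":8.5},{"wx":0,"wy":0,"wz":-0.93,"x":27,"y":-76.9,"z":-9,"grip":8.5},{"wx":0,"wy":0,"wz":-0.93,"x":27,"y":-76.9,"z":-9,"grip":8.5}]' 40
python3 - <<'E'
from h import *
s=arm.sense();print(s['ee_pos'],s['tool_rot'],s['joint_positions'])
save('wrist','w2')
E
```

```text
t: 2.28
ee_pos: [0.4941, -0.1845, 0.3161]
tool_rot: [179.9, 0.1, 105.8]
contact_force: [-0.5, 0.2, -0.2]
finger_gap: 0.0849
finger_force: 0.0
[ 0.49405214 -0.18451631  0.31608922] [1.79899598e+02 7.88078048e-02 1.05839783e+02] [-2.81100825e+01  6.03484898e+00  1.09908009e+02  1.44105526e-02
  6.39301635e+01 -4.39562533e+01]
```

View pics/w2.png

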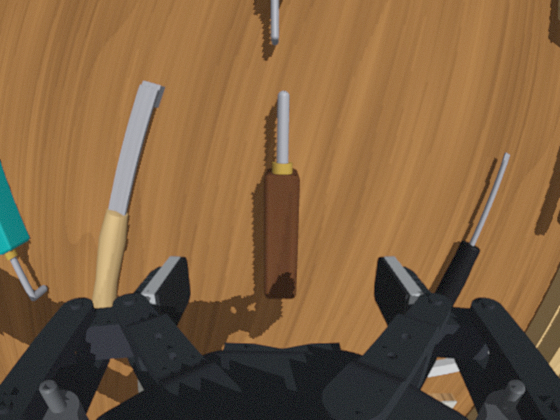

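The hook is centred between the fingers, with the handle at (282,170–297) and the toe at (283,95). I'll descend and grip.

```bash
python3 -m jog '[{"wx":0,"wy":0,"wz":0,"x":0,"y":0,"z":-4,"grip":8.5},{"wx":0,"wy":0,"wz":0,"x":0,"y":0,"z":-8,"grip":8.5},{"wx":0,"wy":0,"wz":0,"x":0,"y":0,"z":-11,"grip":8.5},{"wx":0,"wy":0,"wz":0,"x":0,"y":0,"z":-13,"grip":8.5},{"wx":0,"wy":0,"wz":0,"x":0,"y":0,"z":-13.6,"grip":8.5},{"wx":0,"wy":0,"wz":0,"x":0,"y":0,"z":-13.6,"grip":5},{"wx":0,"wy":0,"wz":0,"x":0,"y":0,"z":-13.6,"grip":3.5},{"wx":0,"wy":0,"wz":0,"x":0,"y":0,"z":-13.6,"grip":2},{"wx":0,"wy":0,"wz":0,"x":0,"y":0,"z":-13.6,"grip":2},{"wx":0,"wy":0,"wz":0,"x":0,"y":0,"z":-13.6,"grip":2},{"wx":0,"wy":0,"wz":0,"x":0,"y":0,"z":-13.6,"grip":2},{"wx":0,"wy":0,"wz":0,"x":0,"y":0,"z":-13.6,"grip":2}]' 60
```

```text
t: 3.82
ee_pos: [0.4944, -0.1858, 0.18]
tool_rot: [179.9, 0.1, 105.7]
contact_force: [0.3, 0.7, 6.2]
finger_gap: 0.027
finger_force: 60.7
```

```bash
python3 -m jog '[{"wx":0,"wy":0,"wz":0,"x":0,"y":0,"z":1.5,"grip":2},{"wx":0,"wy":0,"wz":0,"x":0,"y":0,"z":5,"grip":2},{"wx":0,"wy":0,"wz":-0.03,"x":1.5,"y":2.5,"z":9,"grip":2},{"wx":0,"wy":0,"wz":-0.06,"x":4,"y":6,"z":9,"grip":2},{"wx":0,"wy":0,"wz":-0.09,"x":6.5,"y":10,"z":9,"grip":2},{"wx":0,"wy":0,"wz":-0.12,"x":9,"y":14,"z":9,"grip":2},{"wx":0,"wy":0,"wz":-0.15,"x":11,"y":18,"z":9,"grip":2},{"wx":0,"wy":0,"wz":-0.15,"x":13,"y":22,"z":9,"grip":2},{"wx":0,"wy":0,"wz":-0.15,"x":15,"y":26,"z":9,"grip":2},{"wx":0,"wy":0,"wz":-0.15,"x":16.4,"y":28.6,"z":9,"grip":2},{"wx":0,"wy":0,"wz":-0.15,"x":16.4,"y":29.2,"z":9,"grip":2},{"wx":0,"wy":0,"wz":-0.15,"x":16.4,"y":29.2,"z":9,"grip":2},{"wx":0,"wy":0,"wz":-0.15,"x":16.4,"y":29.2,"z":9,"grip":2},{"wx":0,"wy":0,"wz":-0.15,"x":16.4,"y":29.2,"z":9,"grip":2}]'
python3 - <<'E'
from h import *
s=arm.sense();print(s['ee_pos'],s['tool_rot'])
w=save('wrist','w3');t=save('top','top3')
c=cv2.resize(w['pixels'][0:210,140:420],(800,600),interpolation=cv2.INTER_CUBIC)
cv2.imwrite('pics/crop3.png',c)
np.savez('pics/s3.npz',p=s['ee_pos'],r=s['tool_rot'])
E
```

```text
t: 5.58
ee_pos: [0.6572, 0.1055, 0.2687]
tool_rot: [-180.0, 0.0, 97.1]
contact_force: [-0.7, -0.8, -2.2]
finger_gap: 0.0274
finger_force: 59.9
[0.6572124  0.10553163 0.26867517] [-1.79969332e+02  9.00826594e-03  9.70804007e+01]
```

View pics/crop3.png

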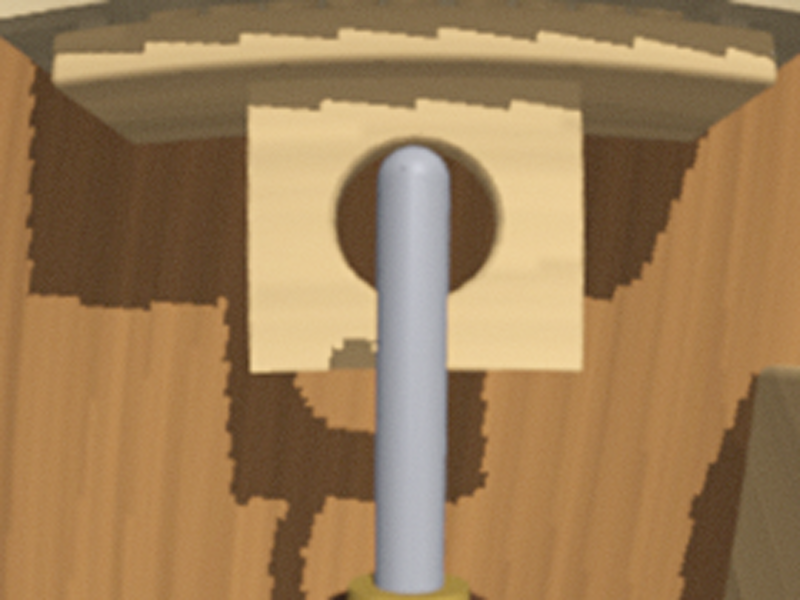

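The crop shows the hole centre at crop (417,217) and the toe bend at (414,172), laterally aligned. I'll compute the offset.

```bash
python3 - <<'E'
from h import *
from scipy.spatial.transform import Rotation as R
w=load('w3');s=load('s3');M=w['mount'];K=w['camera_matrix']
T=np.eye(4);T[:3,:3]=R.from_euler('xyz',s['r'],degrees=True).as_matrix();T[:3,3]=s['p'];C=T@M
def ray(x,y,z):
    u,v=140+x*.35-K[0,2],y*.35-K[1,2];r=np.hypot(u,v);th=r/K[0,0]
    d=np.array([u/r*np.sin(th),-v/r*np.sin(th),-np.cos(th)]);D=C[:3,:3]@d
    return C[:3,3]+D*(z-C[2,3])/D[2]
hz=s['p'][2]-.18
h=ray(417,217,.058);print('hole',h);print('front end of shank',ray(414,147,hz+.031),'ctr',ray(414,172,hz+.0355),'shank root',ray(411,580,hz+.031))
print('tab corners',ray(248,372,.058),ray(582,372,.058))
t=load('top3');cv2.imwrite('pics/crop3t.png',cv2.resize(t['pixels'][95:165,180:320],(800,400),interpolation=cv2.INTER_CUBIC))
E
```

```text
hole [0.64928296 0.19755313 0.058     ]
front end of shank [0.64809617 0.19764276 0.11967517] ctr [0.64856146 0.19349194 0.12417517] shank root [0.65458086 0.14220478 0.11967517]
tab corners [0.62060353 0.16412753 0.058     ] [0.68460143 0.17212226 0.058     ]
```

View pics/crop3t.png

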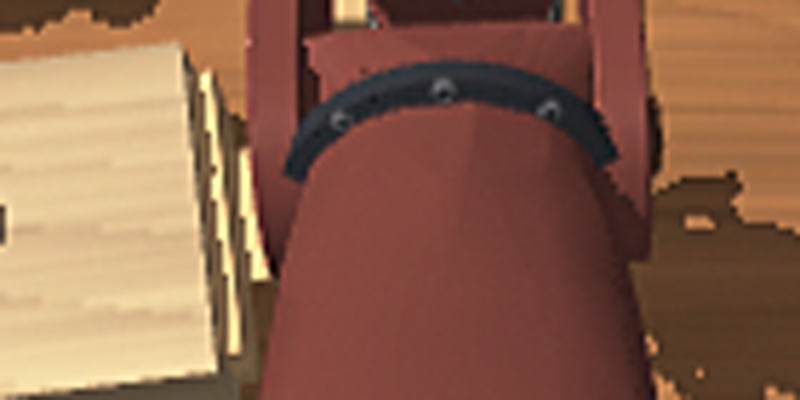

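The arm blocks the top view (red link across the tab). The wrist estimate puts the toe 3–4 mm short of the hole centre, which is within clearance. I'll insert it with a 3 mm nudge.

```bash
python3 -m jog '[{"wx":0,"wy":0,"wz":0,"x":0.1,"y":0.3,"z":-1.5,"grip":2},{"wx":0,"wy":0,"wz":0,"x":0.1,"y":0.3,"z":-3,"grip":2},{"wx":0,"wy":0,"wz":0,"x":0.1,"y":0.3,"z":-4,"grip":2},{"wx":0,"wy":0,"wz":0,"x":0.1,"y":0.3,"z":-5,"grip":2},{"wx":0,"wy":0,"wz":0,"x":0.1,"y":0.3,"z":-5,"grip":2},{"wx":0,"wy":0,"wz":0,"x":0.1,"y":0.3,"z":-5,"grip":2},{"wx":0,"wy":0,"wz":0,"x":0.1,"y":0.3,"z":-5,"grip":2}]'
python3 - <<'E'
from h import *
w=save('wrist','w4')
cv2.imwrite('pics/crop4.png',cv2.resize(w['pixels'][0:210,140:420],(640,480),interpolation=cv2.INTER_CUBIC))
E
```

```text
t: 6.55
ee_pos: [0.659, 0.1097, 0.2196]
tool_rot: [179.9, 0.0, 97.2]
contact_force: [0.6, 0.4, -1.6]
finger_gap: 0.0275
finger_force: 59.9
```

View pics/crop4.png

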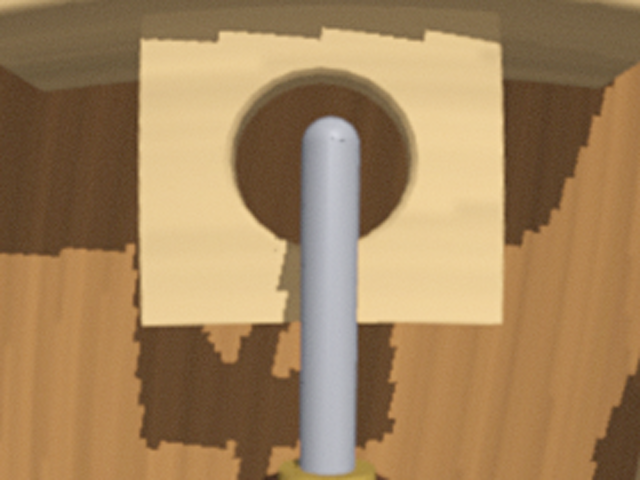

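The toe at crop (330,140) is down inside the hole centred at (323,157), with no contact force. I'll draw along (0.122,-0.993).

```bash
python3 -m jog '[{"wx":0,"wy":0,"wz":0,"x":0.06,"y":-0.5,"z":-0.1,"grip":2},{"wx":0,"wy":0,"wz":0,"x":0.12,"y":-1,"z":-0.1,"grip":2},{"wx":0,"wy":0,"wz":0,"x":0.2,"y":-1.6,"z":-0.1,"grip":2},{"wx":0,"wy":0,"wz":0,"x":0.27,"y":-2.2,"z":-0.1,"grip":2},{"wx":0,"wy":0,"wz":0,"x":0.34,"y":-2.8,"z":-0.1,"grip":2},{"wx":0,"wy":0,"wz":0,"x":0.43,"y":-3.5,"z":-0.1,"grip":2},{"wx":0,"wy":0,"wz":0,"x":0.52,"y":-4.2,"z":-0.1,"grip":2},{"wx":0,"wy":0,"wz":0,"x":0.6,"y":-4.9,"z":-0.1,"grip":2},{"wx":0,"wy":0,"wz":0,"x":0.69,"y":-5.6,"z":-0.1,"grip":2},{"wx":0,"wy":0,"wz":0,"x":0.77,"y":-6.3,"z":-0.1,"grip":2},{"wx":0,"wy":0,"wz":0,"x":0.86,"y":-7,"z":-0.1,"grip":2},{"wx":0,"wy":0,"wz":0,"x":0.94,"y":-7.7,"z":-0.1,"grip":2},{"wx":0,"wy":0,"wz":0,"x":1.02,"y":-8.3,"z":-0.1,"grip":2},{"wx":0,"wy":0,"wz":0,"x":1.08,"y":-8.8,"z":-0.1,"grip":2},{"wx":0,"wy":0,"wz":0,"x":1.14,"y":-9.2,"z":-0.1,"grip":2},{"wx":0,"wy":0,"wz":0,"x":1.17,"y":-9.5,"z":-0.1,"grip":2},{"wx":0,"wy":0,"wz":0,"x":1.17,"y":-9.5,"z":-0.1,"grip":2},{"wx":0,"wy":0,"wz":0,"x":1.17,"y":-9.5,"z":-0.1,"grip":2}]'
python3 - <<'E'
from h import *
w=save('wrist','w5')
cv2.imwrite('pics/crop5.png',cv2.resize(w['pixels'][0:210,140:420],(640,480),interpolation=cv2.INTER_CUBIC))
E
```

```text
t: 8.85
ee_pos: [0.6699, 0.0145, 0.2174]
tool_rot: [-179.9, 0.0, 97.2]
contact_force: [-0.1, 0.6, -1.6]
finger_gap: 0.0275
finger_force: 59.8
```

View pics/crop5.png

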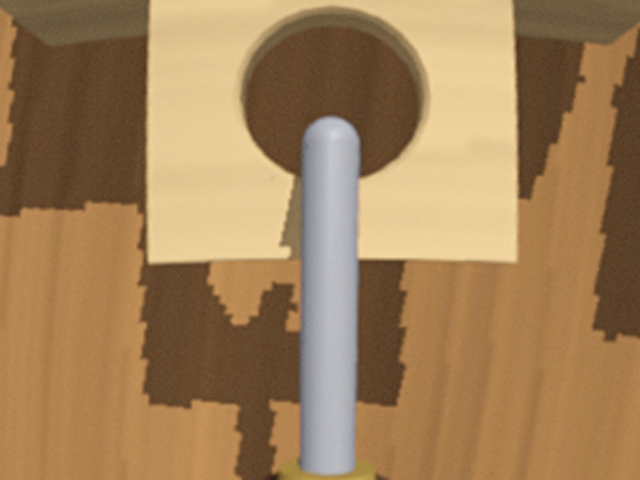

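The tray followed: the hole is now about 11 mm ahead of the toe after 95 mm of travel, so about 84 mm out. Next I unload, lift out and return the hook to its spot.

```bash
python3 -m jog '[{"wx":0,"wy":0,"wz":0,"x":-0.06,"y":0.5,"z":0,"grip":2},{"wx":0,"wy":0,"wz":0,"x":-0.06,"y":0.5,"z":0.5,"grip":2},{"wx":0,"wy":0,"wz":0,"x":-0.06,"y":0.5,"z":2,"grip":2},{"wx":0,"wy":0,"wz":0,"x":-0.06,"y":0.5,"z":4,"grip":2},{"wx":0,"wy":0,"wz":0,"x":-0.06,"y":0.5,"z":6,"grip":2},{"wx":0,"wy":0,"wz":0.03,"x":-2,"y":-2,"z":6.5,"grip":2},{"wx":0,"wy":0,"wz":0.06,"x":-5,"y":-6,"z":6.5,"grip":2},{"wx":0,"wy":0,"wz":0.1,"x":-8,"y":-10,"z":6.5,"grip":2},{"wx":0,"wy":0,"wz":0.15,"x":-11,"y":-13,"z":6,"grip":2},{"wx":0,"wy":0,"wz":0.15,"x":-14,"y":-16,"z":5,"grip":2},{"wx":0,"wy":0,"wz":0.15,"x":-16,"y":-19,"z":3,"grip":2},{"wx":0,"wy":0,"wz":0.15,"x":-17.5,"y":-20,"z":1,"grip":2},{"wx":0,"wy":0,"wz":0.15,"x":-17.5,"y":-20,"z":-1,"grip":2},{"wx":0,"wy":0,"wz":0.15,"x":-17.5,"y":-20,"z":-2.3,"grip":2},{"wx":0,"wy":0,"wz":0.15,"x":-17.5,"y":-20,"z":-3,"grip":2},{"wx":0,"wy":0,"wz":0.15,"x":-17.5,"y":-20,"z":-3.3,"grip":2},{"wx":0,"wy":0,"wz":0.15,"x":-17.5,"y":-20,"z":-3.3,"grip":2},{"wx":0,"wy":0,"wz":0.15,"x":-17.5,"y":-20,"z":-3.3,"grip":2}]'
```

```text
t: 11.15
ee_pos: [0.4957, -0.1853, 0.1853]
tool_rot: [180.0, 0.0, 105.8]
contact_force: [0.4, 0.6, -1.8]
finger_gap: 0.027
finger_force: 60.0
```

```bash
python3 -m jog '[{"wx":0,"wy":0,"wz":0,"x":0,"y":0,"z":-0.2,"grip":2},{"wx":0,"wy":0,"wz":0,"x":0,"y":0,"z":-0.35,"grip":2},{"wx":0,"wy":0,"wz":0,"x":0,"y":0,"z":-0.5,"grip":2},{"wx":0,"wy":0,"wz":0,"x":0,"y":0,"z":-0.5,"grip":2},{"wx":0,"wy":0,"wz":0,"x":0,"y":0,"z":-0.5,"grip":2}]'
```

```text
t: 11.78
ee_pos: [0.4953, -0.1853, 0.18]
tool_rot: [-180.0, -0.0, 105.8]
contact_force: [-1.3, 0.2, 2.6]
finger_gap: 0.027
finger_force: 60.3
```

The hook is touching the bench (vertical force changed from -1.8 to +2.6 N). I'll release and retreat.

```bash
python3 -m jog '[{"wx":0,"wy":0,"wz":0,"x":0,"y":0,"z":0,"grip":3.2},{"wx":0,"wy":0,"wz":0,"x":0,"y":0,"z":-0.4,"grip":4.5},{"wx":0,"wy":0,"wz":0,"x":0,"y":0,"z":-0.3,"grip":6},{"wx":0,"wy":0,"wz":0,"x":0,"y":0,"z":-0.2,"grip":8},{"wx":0,"wy":0,"wz":0,"x":0,"y":0,"z":0,"grip":8.5},{"wx":0,"wy":0,"wz":0,"x":0,"y":0,"z":0,"grip":8.5},{"wx":0,"wy":0,"wz":0,"x":0,"y":0,"z":0,"grip":8.5},{"wx":0,"wy":0,"wz":0,"x":0,"y":0,"z":3,"grip":8.5},{"wx":0,"wy":0,"wz":0,"x":0,"y":0,"z":8,"grip":8.5},{"wx":0,"wy":0,"wz":0,"x":0,"y":0,"z":14,"grip":8.5},{"wx":0,"wy":0,"wz":0,"x":0,"y":-6,"z":18,"grip":8.5},{"wx":0,"wy":0,"wz":0,"x":0,"y":-12,"z":20,"grip":8.5},{"wx":0,"wy":0,"wz":0,"x":0,"y":-18,"z":20,"grip":8.5},{"wx":0,"wy":0,"wz":0,"x":0,"y":-18,"z":20,"grip":8.5},{"wx":0,"wy":0,"wz":0,"x":0,"y":-18,"z":20,"grip":8.5}]'
python3 - <<'E'
from h import *
a=save('top','top6');b=save('scene','scene6')
cv2.imwrite('pics/fin.png',np.hstack([cv2.resize(a['pixels'][90:240,130:430],(400,200)),cv2.resize(b['pixels'],(400,300))[:200]]))
E
```

```text
t: 13.65
ee_pos: [0.4949, -0.3655, 0.3789]
tool_rot: [-180.0, -0.1, 105.7]
contact_force: [0.2, 0.7, 0.6]
finger_gap: 0.0849
finger_force: 0.0
```

View pics/scene6.png

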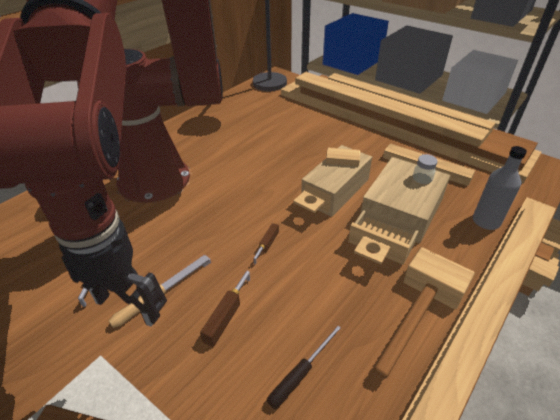

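The wide tray is open with its dowels showing (hole at (373,248)). The hook lies upright at (225,312) and the narrow tray is unchanged. I'll check the draw distance and hand in.

```bash
python3 - <<'E'
from h import *
b=load('scene6');d=pt(b,373,248,.058)-pt(b,385,226,.058);print(d,np.linalg.norm(d))
if np.linalg.norm(d)>.07: print(arm.finish_job())
E
```

```text
[ 1.27943685e-02 -7.85961710e-02 -1.11022302e-16] 0.07963073502748312
the job is handed in; nothing more can be done
None
```

I drew the wide tray out by about 80–84 mm with the hook, set the hook back flat on the bench where it lay, left the narrow tray alone, and handed the job in at about 14 s; the hand-in call returned no verdict.

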